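Switch the solvent selector to blue and start the pump

ROBOT

A 7-joint arm with a two-finger parallel gripper is mounted at the origin on the work surface. World frame = base frame: x ahead of the robot, y to its left, z up, the work surface at z = 0. Lengths are in m, angles in rad, forces in N, time in s.
With the tool pointing down it reaches from about 0.425 to 0.95 m from the base axis. Payload 4.7 kg.
Tool frame: the origin (TCP) lies between the finger pads; the fingertips stand 25 mm ahead of it and the grasp point (between the pads) lies 6 mm ahead of it; z points along the fingers, y is the line along which they close (so a half turn about z gives the same grasp; the last joint's range is limited). The gripper opens to 85 mm and grips with 20 to 120 N. Pads are 22 mm wide; open, the fingers measure 114 mm over their backs; the gripper's body (76 mm by 85 mm) begins 54 mm behind the grasp point. The pads swing forward as they close: fully open they stand 13 mm farther back than shut.
Start: joints at [1.26, 0.469, -0.049, 1.532, 0.024, 1.141, -0.082], TCP at [0.188, -0.648, 0.256] pointing down, gripper open.
Joint ranges: [-2.59, 2.59], [-0.33, 1.99], [-1.39, 1.29], [0.1, 2.45], [-1.04, 4.18], [0.21, 1.99], [-2.66, 2.66]. Speed limits (rad/s): [2.57, 2.57, 3.14, 3.14, 3.14, 3.14, 3.14].

INTERFACE

Orientations are given as a 3x3 rotation matrix whose columns are the frame's x, y, z axes.
In Python, from rig import * gives the robot as it stands. Calls block until the motion is done:
- movep(position, orientation): joint-space move of the TCP to a pose.
- move_l(position, attitude=None, feed=0.15, until_force=None): straight line of the TCP; attitude=None keeps the orientation; feed is the mean speed in m/s. With until_force (N) it stops when the force on the tool has changed by that much, and returns True; else False.
- move_joints(angles): joint-space move.
- command_gripper(opening, newtons=None): finger opening in m; newtons is the grip in N (None keeps the last); returns when the fingers have stopped.
- sleep(seconds).
- inverse_kinematics(position, orientation): joint angles nearest the present ones, or None.
- sense(): the state.
- camera(name): name is "side" or "top"; returns (picture, depth): 384x512x3 uint8, red, green, blue; 384x512 float32, m along the optical axis (not along the pixel's ray), 0 where there is no reading.
- camera_params(name): a dict with "K" (3x3 intrinsics, pixels), "position" and "rotation" of the camera in the world. Camera axes: x right, y down, z forward; pixel columns grow to the right and rows downward; lengths in m; the calibration is good to about 2 mm. A picture is of the moment at which its call begins. camera_params takes no time and is no camera call.
A pose or a line that the arm cannot do raises Unreachable and nothing moves.
- finish_job(): hands the job in; it is judged then, once.
The state is a dict: "time_s": time; "joint_pos": joint angles; "qd": joint speeds; "joint_efforts": joint torques, N m; "position": TCP position; "tcp_rot": TCP orientation; "wrist_force": force on the tool from outside, world axes, zero at the start; "ft_torque": the same for the moment, N m; "finger_gap": finger opening in m; "gripper_force": force on a finger pad.
Only numpy, scipy, OpenCV 4.12 (cv2) and the standard library are available. Lean on these libraries where they do the work, as an engineer would, in place of code of your own. Each camera call takes 0.05 s, during which the arm holds its last target. There are 200 camera calls.

TASK

With a fingertip, push the red lever of the solvent selector round until it points straight at the blue fitting; then press the green start button on the pump keypad all the way down and let it come up again. Only push and press: do not pinch the lever, do not pick up or shove the keypad, and leave the red stop button, the bottle, the jar and the vial alone.

Things in the scene. Friction and masses are not known exactly. Their poses are not given: they have to be found in the camera images.
- selector: solvent selector valve, bolted to the bench: round grey stand 256 mm across with a flat top 30 mm above the bench; origin at the centre of its underside, z up, on the lever's axis. Four coloured fittings stand round the rim, 45 and 135 degrees either side of the selector's +x axis
- lever (a joint): angle (rad) of the red lever, anticlockwise from above, 0 when it points along the selector's +x axis, between ports; it turns about a vertical axis from -2.75 to 2.75, so no port is out of reach but it cannot go right round past the -x side. It turns stiffly (3 to 4 N pushed 60 mm from the axis) and stays where it is left
- axis (a point): point on the lever's turning axis at the lever's mid-height, 56 mm above the bench. Lever with its pads is 24 mm wide and spans 48 to 64 mm above the bench, 18 mm clear of the stand's flat top; its round steel hub is 44 mm across, its cap's top 74 mm above the bench
- pointer (a point): point ahead of the lever's pointed tip: on the lever's centre line, 108 mm from the axis, 17 mm beyond the tip (the tip is 91 mm from the axis), 56 mm above the bench. With the lever pointing exactly at a port this point lies over that fitting's centre
- pad_left (a point): middle of the outer face of the black rubber push pad along the left flank (looking from the axis to the tip) of the red lever, 50 mm long, 5 mm thick, 16 mm high, 32 to 82 mm from the axis; the point is 57 mm from the axis, 56 mm above the bench, 12 mm left of the lever's centre line. Push here to turn the lever clockwise
- pad_right (a point): middle of the outer face of the same pad on the right flank; push here to turn the lever anticlockwise
- port_blue: blue fitting: upright round plug 26 mm across, screwed into the selector's rim; its top is 50 mm above the bench; origin at its foot, 30 mm above the bench, 108 mm from the lever's axis. Which colour sits in which of the four places varies
- port_yellow: yellow fitting: upright round plug 26 mm across, screwed into the selector's rim; its top is 50 mm above the bench; origin at its foot, 30 mm above the bench, 108 mm from the lever's axis. Which colour sits in which of the four places varies
- port_white: white fitting: upright round plug 26 mm across, screwed into the selector's rim; its top is 50 mm above the bench; origin at its foot, 30 mm above the bench, 108 mm from the lever's axis. Which colour sits in which of the four places varies
- port_orange: orange fitting: upright round plug 26 mm across, screwed into the selector's rim; its top is 50 mm above the bench; origin at its foot, 30 mm above the bench, 108 mm from the lever's axis. Which colour sits in which of the four places varies
- keypad: pump keypad lying loose on the bench: off-white box 90 x 140 x 30 mm, about 0.8 kg, with two round buttons; origin at the centre of its underside, y along its long side
- start (a joint): travel (m) of the green start button, 0 up, 0.006 fully down; sprung, starts to move at 1.5 N, fully down at 5 N, counts as pressed beyond 0.004
- start_top (a point): centre of the top of the green start button (30 mm across), 34 mm from the keypad's centre towards its +y end; press straight down
- stop (a joint): travel (m) of the red stop button of the same kind, at the keypad's other end, 68 mm away
- bottle: amber bottle with a white label and a blue cap, 66 mm across, 150 mm tall; origin at its underside
- jar: small jar with a white label and a blue cap, 52 mm across, 60 mm tall; origin at its underside
- vial: amber vial with a white cap, 28 mm across, 50 mm tall; origin at its underside
Mind the look-alikes: they are no part of the job. Of the things that look like the jar, the largest one is meant.

How it is judged:
On the way, in this order (a step that is already met when the one before it is completed fails the run):
1. the lever points at the blue fitting and rests (pointer within 12 mm) (horizontal distance between pointer and port_blue below 0.012 m and velocity of joint lever between -0.05 and 0.05 rad/s), for 0.3 s.
2. the start button is pressed down (beyond 4 mm of its 6 mm) with the lever still at blue (value of joint start above 0.004 m and horizontal distance between pointer and port_blue below 0.012 m), for 0.05 s.
At the end, for the whole second after the job is handed in: The lever rests pointing at the blue fitting (point 'pointer' within 12 mm of the fitting's axis seen from above, about 6 degrees), both buttons are up (within 2 mm), the keypad lies flat within 20 mm of its place, and the bottle, jar and vial stand within 15 mm of theirs (all of step 1 and value of joint each of start, stop below 0.002 m and distance of keypad from where it was at the start of the episode below 0.02 m and angle between keypad's own z axis and vertical below 0.1 rad and linear speed of keypad below 0.02 m/s and distance of each of bottle, jar, vial from where it was at the start of the episode below 0.015 m and angle between each of bottle, jar, vial's own z axis and vertical below 0.3 rad); the robot touches nothing.
It fails at once if the lever is pinched: fingers press on both of its flanks at once (contact force between the fingers and lever_c4 above 0.7 N and contact force between the fingers and lever_c5 above 0.7 N).
It fails at once if the start button is pressed while the lever does not point at the blue fitting (over 20 mm off) (value of joint start above 0.003 m and horizontal distance between pointer and port_blue above 0.02 m).
It fails at once if the stop button is pressed (value of joint stop above 0.003 m).
It fails at once if the keypad is shoved, lifted or carried more than 20 mm (distance of keypad from where it was at the start of the episode above 0.02 m).
It fails at once if the bottle, jar or vial is moved more than 15 mm or tipped (distance of any of bottle, jar, vial from where it was at the start of the episode above 0.015 m or angle between any of bottle, jar, vial's own z axis and vertical above 0.3 rad).
It also fails if it takes over 61 s, if anything falls off the work surface, if the arm or the gripper's body presses on something with over 40 N, if the wrist force passes 120 N, or if a joint passes its speed limit or range.

## Working session

There is one attempt and no reset: what is moved stays moved. The work goes in short steps, each a Python script; the robot and the scene stay as the last script left them, time stands still between calls to the robot, and variables do not carry over. Pictures are saved under pics/ and viewed, at most 10 in all, crops included, and the job is handed in when it is done.

```bash
mkdir -p pics; python3 - <<'E'
from rig import *
import cv2,numpy as np
for n in("top","side"):
    p,d=camera(n); cv2.imwrite(f"pics/{n}0.png",p[:,:,::-1]); np.save(f"{n}0.npy",d)
    c=camera_params(n); print(n,c["K"],c["position"],c["rotation"])
E
```

```text
top [[375.61002254   0.         251.10341404]
 [  0.         375.61002254 194.59104657]
 [  0.           0.           1.        ]] [0.4169342  0.00627785 0.94006244] [[-0.00572402 -0.98077415  0.19506229]
 [-0.9998189   0.00915355  0.01668486]
 [-0.0181496  -0.19493146 -0.98064893]]
side [[371.36824223   0.         256.68914008]
 [  0.         371.36824223 192.10901789]
 [  0.           0.           1.        ]] [0.40785385 0.51790775 0.72657247] [[-0.94355388 -0.25711913  0.20879614]
 [-0.331156    0.74462612 -0.57954089]
 [-0.00646401 -0.61597215 -0.78774141]]
```

View pics/top0.png

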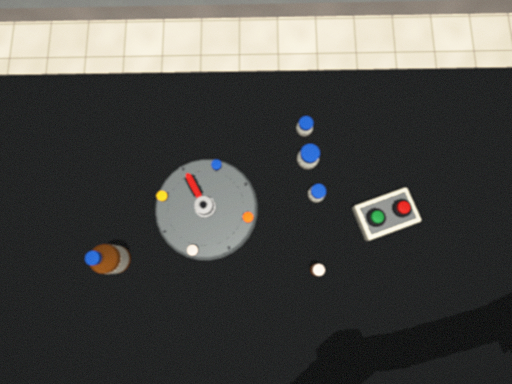

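View pics/side0.png

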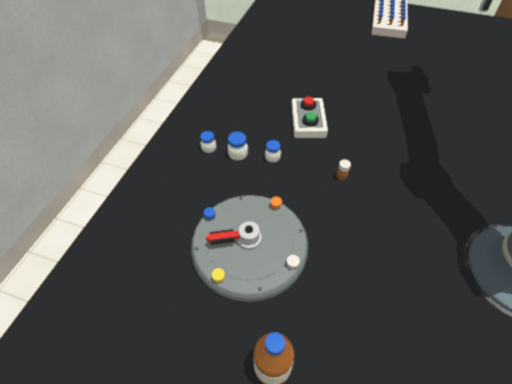

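The top view shows the selector hub at (204,205), with the red lever's tip at about (188,177). The blue fitting is at (216,165), yellow at (162,196), white at (192,250) and orange at (248,217). On the keypad, green is at (377,217) and red at (403,208). Three jar-like things stand at (306,124), (309,155) and (318,191), and the middle one is the largest, so it's the jar. I won't need to touch any of them. Next I'll measure the positions.

```bash
cat > h.py <<'E'
from rig import *
import cv2,numpy as np
def ray(n,uv,z):
    c=camera_params(n);K=np.array(c["K"]);R=np.array(c["rotation"]);p=np.array(c["position"])
    r=R@np.linalg.inv(K)@np.array([uv[0],uv[1],1.]); return p+r*(z-p[2])/r[2]
H={"blue":(105,125),"yellow":(22,35),"orange":(7,17),"green":(45,85)}
SEED={"top":dict(blue=(216,165),yellow=(162,196),orange=(248,217),white=(192,250),green=(377,217)),
      "side":dict(blue=(209,214),yellow=(218,275),orange=(276,203),white=(293,262),green=(311,118))}
def blob(m,seed,r=14):
    w=np.zeros_like(m);cv2.circle(w,seed,r,255,-1);m=m&w
    n,l,s,c=cv2.connectedComponentsWithStats(m)
    return c[1+s[1:,4].argmax()] if n>1 else None
def look(n,img=None):
    img=camera(n)[0] if img is None else img
    hsv=cv2.cvtColor(img,cv2.COLOR_RGB2HSV);o={}
    for k,s in SEED[n].items():
        if k=="white": m=cv2.inRange(hsv,(0,0,190),(179,60,255))
        else: m=cv2.inRange(hsv,(H[k][0],110,50),(H[k][1],255,255))
        b=blob(m,s)
        if b is not None:o[k]=ray(n,b,.05 if k!="green" else .038)[:2]
    red=cv2.inRange(hsv,(0,150,70),(6,255,255))|cv2.inRange(hsv,(174,150,70),(179,255,255))
    hub=(204,205) if n=="top" else (249,234)
    w=np.zeros_like(red);cv2.circle(w,hub,55,255,-1);ys,xs=np.nonzero(red&w)
    P=np.array([ray(n,q,.064)[:2] for q in zip(xs,ys)])
    o["red"]=P.mean(0)
    f=[k for k in("blue","yellow","orange","white") if k in o]
    o["axis"]=np.mean([o[k] for k in f],0) if len(f)==4 else None
    v=np.linalg.svd(P-P.mean(0))[2][0]; o["dir"]=v
    if o["axis"] is not None:
        a=o["axis"];d=o["red"]-a; v=v*np.sign(v@d)
        ang=lambda q:np.degrees(np.arctan2(q[1],q[0]))
        o["lev_pca"]=ang(v);o["lev_c"]=ang(d)
        for k in f:o["ang_"+k]=(ang(o[k]-a),np.linalg.norm(o[k]-a))
    return o
E
python3 - <<'E'
from h import *
np.set_printoptions(precision=4,suppress=True)
for n in("top","side"):
    o=look(n,cv2.imread(f"pics/{n}0.png")[:,:,::-1].copy());print(n)
    for k,v in o.items():print(" ",k,np.round(v,4))
    d=np.load(f"{n}0.npy"); c=camera_params(n)
    for u,v in ([(377,217),(388,213)] if n=="top" else [(311,118),(310,131)]):
        print((u,v),c["position"]+c["rotation"]@(np.linalg.inv(c["K"])@np.array([u,v,1])*d[v,u]))
E
```

```text
top
  blue [0.6723 0.1074]
  yellow [0.5944 0.24  ]
  orange [0.5399 0.0301]
  white [0.463  0.1616]
  green [ 0.5398 -0.281 ]
  red [0.6163 0.1606]
  axis [0.5674 0.1348]
  dir [-0.8787 -0.4774]
  lev_pca 28.5182
  lev_c 27.86
  ang_blue [-14.637    0.1084]
  ang_yellow [75.5977  0.1086]
  ang_orange [-104.734     0.1082]
  ang_white [165.5959   0.1078]
(377, 217) [ 0.5367 -0.2766  0.0517]
(388, 213) [ 0.5492 -0.3107  0.0301]
side
  blue [0.669 0.109]
  yellow [0.5908 0.2406]
  orange [0.5365 0.0319]
  white [0.4602 0.1611]
  green [ 0.5365 -0.2892]
  red [0.6128 0.1607]
  axis [0.5642 0.1356]
  dir [0.8929 0.4502]
  lev_pca 26.7553
  lev_c 27.2087
  ang_blue [-14.2704   0.1082]
  ang_yellow [75.7568  0.1083]
  ang_orange [-104.9101    0.1073]
  ang_white [166.2315   0.107 ]
(311, 118) [ 0.5318 -0.2701  0.051 ]
(310, 131) [ 0.5254 -0.2437  0.0282]
```

Both views agree on the axis at about (0.566, 0.135), the lever at 27.8° and blue at -14.5°. The lever is near mid-sector, so the direct clockwise way is open: push on the left flank. I'll close the gripper, come down beside pad_left, and sweep to about 8° short.

```bash
cat >> h.py <<'E'
AX=np.array([.5658,.1352])
def pose(deg,gap,z,s,r=.058,half=.011):
    t=np.radians(deg);e=np.array([np.cos(t),np.sin(t)]);n=np.array([-e[1],e[0]])
    p=AX+r*e+(.012+half+gap)*n
    x=np.array([*(s*n),0]);zz=np.array([0,0,-1.]);y=np.cross(zz,x)
    return np.array([*p,z]),np.column_stack([x,y,zz])
E
python3 - <<'E'
from h import *
np.set_printoptions(precision=3,suppress=True)
command_gripper(0,20)
print(sense()["finger_gap"],sense()["tcp_rot"])
for s in(1,-1):
    for d in(28,-16):print(s,d,inverse_kinematics(*pose(d,.015,.2,s)),inverse_kinematics(*pose(d,.0,.066,s)))
E
```

```text
-0.00012976164840755033 [[ 0.961  0.278  0.   ]
 [ 0.278 -0.961 -0.   ]
 [ 0.     0.    -1.   ]]
1 28 [ 0.349  0.726 -1.137  1.663  0.698  1.217 -0.462] [ 0.145  0.737 -0.732  1.761  0.617  0.889 -0.374]
1 -16 [ 0.333  0.683 -0.987  1.616  0.606  1.178 -1.07 ] [ 0.2    0.743 -0.714  1.735  0.604  0.895 -1.054]
-1 28 [-1.1    0.69   1.112  1.748 -0.677  1.144 -2.431] [-0.961  0.808  0.91   1.829 -0.799  0.921 -2.33 ]
-1 -16 [ 0.418  0.785 -1.181  1.611  0.754  1.269  1.964] [ 0.441  0.99  -1.187  1.722  1.002  1.168  1.817]
```

```bash
python3 - <<'E'
from h import *
np.set_printoptions(precision=3,suppress=True)
movep(*pose(27.8,.018,.26,1))
print(sense()["time_s"],sense()["position"])
p,R=pose(27.8,.018,.066,1)
print("hit",move_l(p,R,.12,until_force=5),sense()["position"])
f0=sense()["wrist_force"]
for d,g in [(27.8,.003)]+[(x,0) for x in np.arange(25,-7.1,-4)]:
    p,R=pose(d,g,.066,1); move_l(p,R,.05); s=sense(); print(d,s["wrist_force"]-f0,s["position"]-p)
p,R=pose(-7,.02,.066,1);move_l(p,R,.1);p[2]=.2;move_l(p,R)
for n in("top","side"):
    im=camera(n)[0];cv2.imwrite(f"pics/{n}1.png",im[:,:,::-1])
    o=look(n,im);print(n,{k:np.round(v,4) for k,v in o.items()})
    dd=o["red"]-AX;print(np.degrees(np.arctan2(dd[1],dd[0])))
print(sense()["time_s"])
E
```

```text
4.15 [0.598 0.198 0.26 ]
hit False [0.598 0.199 0.067]
27.8 [ 0.046  1.285 -0.028] [ 0.    -0.001 -0.   ]
25.0 [-1.941  1.909 -0.302] [-0.  0.  0.]
21.0 [-1.99   3.889 -0.665] [-0.     0.001  0.   ]
17.0 [-2.033  4.167 -0.945] [-0.  0.  0.]
13.0 [-2.065  2.626 -0.91 ] [ 0. -0.  0.]
9.0 [-2.037  3.497 -0.242] [ 0. -0.  0.]
5.0 [-1.142  3.541 -0.868] [ 0. -0.  0.]
1.0 [-0.861  3.356 -0.224] [ 0. -0.  0.]
-3.0 [-0.083  3.312 -0.328] [ 0. -0.  0.]
-7.0 [-0.084  3.986 -0.051] [ 0. -0.  0.]h.py:25: RuntimeWarning: Mean of empty slice.
  o["red"]=P.mean(0)
  ret = ret.dtype.type(ret / rcount)
h.py:28: RuntimeWarning: Mean of empty slice.
  v=np.linalg.svd(P-P.mean(0))[2][0]; o["dir"]=v
Traceback (most recent call last):
  File "h.py", line 28, in look
    v=np.linalg.svd(P-P.mean(0))[2][0]; o["dir"]=v
      ~~~~~~~~~~~~~^^^^^^^^^^^^^
numpy.linalg.LinAlgError: 1-dimensional array given. Array must be at least two-dimensional
```

The arm hides the lever from the top camera. The side view may see it.

```bash
python3 - <<'E'
from h import *
im=camera("side")[0];cv2.imwrite("pics/side1.png",im[:,:,::-1])
try:
    o=look("side",im);print({k:np.round(v,4) for k,v in o.items()})
except Exception as e:print(e)
print(sense()["time_s"])
E
```

```text
{'blue': array([0.6692, 0.1109]), 'yellow': array([0.5908, 0.2407]), 'orange': array([0.5365, 0.0321]), 'white': array([0.4602, 0.1608]), 'green': array([ 0.5366, -0.2894]), 'red': array([0.6181, 0.128 ]), 'axis': array([0.5642, 0.1362]), 'dir': array([-0.9854,  0.1705]), 'lev_pca': np.float64(-9.8162), 'lev_c': np.float64(-8.6225), 'ang_blue': array([-13.5115,   0.108 ]), 'ang_yellow': array([75.719 ,  0.1079]), 'ang_orange': array([-104.8918,    0.1076]), 'ang_white': array([1.666455e+02, 1.069000e-01])}
10.125
```

View pics/side1.png

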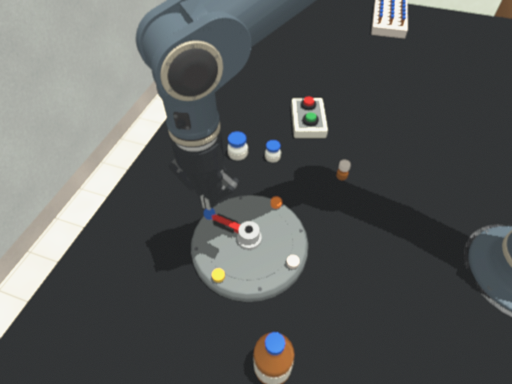

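The side view shows the lever at about -8.6° with the gripper hovering. It sits about 1.5° ahead of my command, so I'll push to -12.8°, then move away toward the keypad and check from the top.

```bash
python3 - <<'E'
from h import *
np.set_printoptions(precision=4,suppress=True)
p,R=pose(-7,.02,.066,1);move_l(p,R,.12)
for d in(-7,-10,-12.8):
    p,R=pose(d,0,.066,1);move_l(p,R,.04)
sleep(.2)
p,R=pose(-12.8,.02,.066,1);move_l(p,R,.1);p[2]=.25;move_l(p,R)
movep([.52,-.18,.25],R)
g=[]
for n in("top","side"):
    im=camera(n)[0];cv2.imwrite(f"pics/{n}2.png",im[:,:,::-1])
    try:
        o=look(n,im);print(n,{k:np.round(v,4) for k,v in o.items() if k[:3] in("lev","ang","gre","axi")})
    except Exception as e:print(n,e)
# button: two-view intersection from first pictures
rs=[]
for n in("top","side"):
    im=cv2.imread(f"pics/{n}0.png");hsv=cv2.cvtColor(im,cv2.COLOR_BGR2HSV)
    m=cv2.inRange(hsv,(45,110,50),(85,255,255));b=blob(m,SEED[n]["green"]);c=camera_params(n)
    rs.append(ray(n,b,.04));print(n,b,[ray(n,b,z) for z in(.036,.042,.05)])
print(sense()["time_s"])
E
```

```text
top {'axis': array([0.5674, 0.1347]), 'lev_pca': np.float64(-11.5286), 'lev_c': np.float64(-12.6823), 'ang_blue': array([-14.7193,   0.1085]), 'ang_yellow': array([75.5105,  0.1087]), 'ang_orange': array([-104.7615,    0.1081]), 'ang_white': array([165.5953,   0.108 ])}
side {'green': array([ 0.5366, -0.2894]), 'axis': array([0.5643, 0.1356]), 'lev_pca': np.float64(-15.1151), 'lev_c': np.float64(-13.247), 'ang_blue': array([-14.2032,   0.1089]), 'ang_yellow': array([75.8496,  0.1082]), 'ang_orange': array([-105.0033,    0.1074]), 'ang_white': array([166.2481,   0.1073])}
top [376.987  216.5065] [array([ 0.54  , -0.2816,  0.036 ]), array([ 0.5392, -0.2797,  0.042 ]), array([ 0.5381, -0.2772,  0.05  ])]
side [310.5309 116.9259] [array([ 0.5369, -0.2916,  0.036 ]), array([ 0.5358, -0.2845,  0.042 ]), array([ 0.5343, -0.2752,  0.05  ])]
15.925
```

View pics/top2.png

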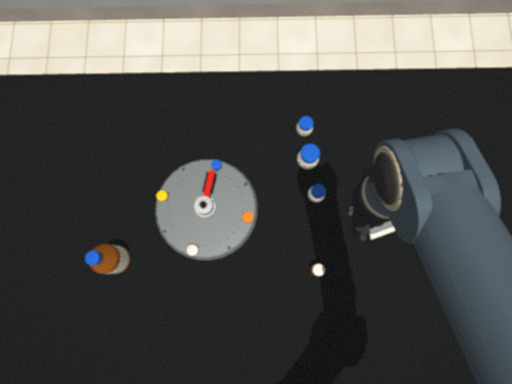

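The top view shows the red lever pointing at the blue fitting (216,165). The angle is about -13° against -14.5°, well inside the 6° tolerance. The green button is at about (0.536, -0.276) with its top near z = 0.05, so I'll press it now.

```bash
python3 - <<'E'
from h import *
np.set_printoptions(precision=4,suppress=True)
R=pose(-12.8,0,.1,1)[1]
movep([.536,-.276,.16],R)
move_l([.536,-.276,.09],None,.1)
f0=sense()["wrist_force"]
c=move_l([.536,-.276,.08],None,.03,until_force=1.2); print(c)
c=move_l([.536,-.276,.055],None,.015,until_force=9)
sleep(.2)
s=sense();print(c,s["position"],s["wrist_force"]-f0)
move_l([.536,-.276,.16],None,.1)
movep([.45,-.42,.3],R); sleep(.3)
im=camera("top")[0];cv2.imwrite("pics/top3.png",im[:,:,::-1])
im2=camera("side")[0];cv2.imwrite("pics/side3.png",im2[:,:,::-1])
for n,i in(("top",im),("side",im2)):
    try:o=look(n,i);print(n,{k:np.round(v,4) for k,v in o.items() if k[:3] in("lev","gre")},o["ang_blue"])
    except Exception as e:print(n,e)
print(sense()["time_s"])
E
```

```text
False
True [ 0.5361 -0.2761  0.0712] [-1.8931  0.6851  5.985 ]
top {'green': array([ 0.5399, -0.2811]), 'lev_pca': np.float64(-11.5875), 'lev_c': np.float64(-12.8582)} (np.float64(-14.758489462991847), np.float64(0.10875349740129867))
side {'green': array([ 0.5366, -0.2894]), 'lev_pca': np.float64(-15.1151), 'lev_c': np.float64(-13.2456)} (np.float64(-14.261536619571709), np.float64(0.10892182480078196))
21.1917
```

View pics/side3.png

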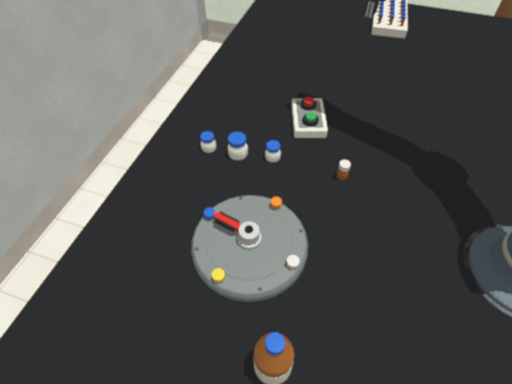

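The side view shows the keypad in place, the lever on blue (209,214), and the jars, vial and bottle undisturbed. The hold force was 6 N, only a little above the 5 N needed for fully down. I have time, so I'll press once more and record force against depth.

```bash
python3 - <<'E'
from h import *
np.set_printoptions(precision=4,suppress=True)
R=pose(-12.8,0,.1,1)[1]
movep([.536,-.276,.16],R)
move_l([.536,-.276,.082],None,.1);sleep(.1)
f0=sense()["wrist_force"][2]
for z in np.arange(.079,.064,-.001):
    move_l([.536,-.276,z],None,.02);s=sense();f=s["wrist_force"][2]-f0
    print(round(s["position"][2],4),round(f,2))
    if f>14:break
sleep(.2);print(sense()["wrist_force"][2]-f0)
move_l([.536,-.276,.16],None,.1)
movep([.45,-.42,.3],R); sleep(.3)
for n in("top","side"):
    im=camera(n)[0];cv2.imwrite(f"pics/{n}4.png",im[:,:,::-1])
    o=look(n,im);print(n,o["green"],o["lev_c"],o["ang_blue"])
print(sense()["time_s"])
E
```

```text
0.079 -0.73
0.0779 -1.28
0.0772 2.05
0.0761 1.69
0.0751 1.43
0.0741 2.95
0.0731 3.19
0.0721 4.15
0.0711 4.8
0.071 9.95
0.0709 16.32
16.35913840427722
top [ 0.5398 -0.2808] -12.764769636794698 (np.float64(-14.664764038660364), np.float64(0.10857005052797315))
side [ 0.5366 -0.2894] -13.203257613580103 (np.float64(-14.203198998836099), np.float64(0.10886435726588915))
28.4333
```

The button moved from 0.077 to a hard stop at 0.071, its full 6 mm, then came back up. The keypad and lever haven't moved, so I'm handing in.

```bash
python3 -c "
from rig import *
print(finish_job())"
```

```text
the job is handed in; nothing more can be done
None
```

The job is handed in (the interface gave no verdict): the lever rests within about 2° of the blue fitting, the start button was pressed to its stop (twice, the second time to be sure) and released, and the keypad, bottle, jar and vial showed no movement in the camera views.

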